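# Find the loose bolt of the press mount and hold its cap open

### The arm

A 7-joint arm with a two-finger parallel gripper is mounted at the origin on a cart in front of the work surface, level with it; the furniture and walls round the work are solid. World frame = base frame: x ahead of the robot, y to its left, z up, the work surface at z = 0. Lengths are in m, angles in rad, forces in N, time in s.
With the tool pointing down it reaches from about 0.4 to 0.85 m from the base axis. Payload 10.4 kg.
Tool frame: the origin (TCP) lies between the finger pads; the fingertips stand 8 mm ahead of it and the grasp point (between the pads) lies 11 mm behind it; z points along the fingers, y is the direction in which the jaws open and shut (so a half turn about z gives the same grasp; the last joint's range is limited). The gripper opens to 87 mm and grips with 3 to 60 N. Pads are 19 mm wide; open, the fingers measure 117 mm over their backs; the gripper's body (75 mm by 190 mm) begins 51 mm behind the grasp point.
Start: joints at [1.095, 0.332, -0.065, 1.46, 0.022, 1.35, -0.088], TCP at [0.273, -0.562, 0.231] pointing down, gripper open.
Joint ranges: [-2.6, 2.6], [-0.5, 2.12], [-1.47, 1.34], [0.16, 2.42], [-1.27, 4.41], [0.06, 2.06], [-2.6, 2.6]. Speed limits (rad/s): [2.22, 2.22, 2.79, 2.79, 3.14, 3.14, 3.14].

### API

Orientations are given as a unit quaternion [x, y, z, w].
In Python, from cell import manip, solver, imaging gives the robot as it stands. The module is installed in compiled form; this text tells all that it offers. Calls block until the motion is done:
- manip.movep(position, orientation): joint-space move of the TCP to a pose.
- manip.move_l(position, vel=0.15, rot=None, max_force=None): straight line of the TCP; rot=None keeps the orientation; vel is the mean speed in m/s. With max_force (N) it stops when the force on the tool has changed by that much, and returns True; else False.
- manip.movej(angles): joint-space move.
- manip.grip(opening, f_grip=None): opening from 0.0 (shut) to 1.0 (fully open); f_grip is the grip in N (None keeps the last); returns when the fingers have stopped.
- manip.sleep(seconds).
- solver.solve_ik(position, orientation): joint angles nearest the present ones, or None.
- manip.sense(): the state.
- imaging.get_image(name): name is "scene" or "top" or "wrist"; returns a dict with "img" (480x640x3 uint8, red, green, blue), "depth" (480x640 float32, m along the optical axis (not along the pixel's ray), 0 where there is no reading), "camera_matrix" (3x3 intrinsics, pixels), "camera_from_world" (4x4, takes a point from world to camera coordinates). Camera axes: x right, y up, looking along -z (the intrinsics and any distortion apply to the point x, -y, -z); pixel columns grow to the right and rows downward; lengths in m; the calibration is good to about 2 mm. A picture is of the moment at which its call begins.
A pose or a line that the arm cannot do raises manip.IKError and nothing moves.
- manip.sign_off(): hands the job in, once; it reports no verdict.
The state is a dict: "t": time; "joints": joint angles; "joint_vel": joint speeds; "effort": joint torques, N m; "eef_pos": TCP position; "tool_rot": TCP orientation; "wrist_force": force on the tool from outside, world axes, zero at the start; "ft_torque": the same for the moment, N m; "opening": opening from 0.0 (shut) to 1.0 (fully open).
Only numpy, scipy, OpenCV 4.12 (cv2) and the standard library are available. Lean on these libraries where they do the work, as an engineer would, in place of code of your own. Each camera call takes 0.05 s, during which the arm holds its last target. There are 200 camera calls.

### The job

One of the three bolts on the press's mounting bar has come loose: tap the bolt heads lightly from above, one after another, until one gives way and sinks. Then take the tongue of the cap in front of that bolt, lift the cap about 60 degrees open and keep holding it there, so that a colleague can get at the locking nut beneath; finish while holding it. Leave the other two caps shut and the things standing round the bar where they are.

Things in the scene. Friction and masses are not known exactly. Their poses are not given: they have to be found in the camera images.
- bar: fixed mounting bar: steel flange 138 x 290 x 12 mm with a grey body, carrying three alike stations 95 mm apart along its y. Origin on the bench, x away from the robot, z up; flange front edge at x = -40 mm. Each station: tongue and hinged cap in front, bolt behind at x = +66 mm. Tops above the bench: body 46, shut caps 58, bolt heads 74 mm. Any one of the bolts is loose; it does not show
- bolthead_1 (a point): middle of the top of the hexagon head of bolt 1, at y = +95 mm on the bar (robot's left): steel head 25 mm across and 12 mm high on a washer of 30 mm, its top 74 mm above the bench and level. Moves with the bolt
- bolt_1 (a joint): how far bolt 1 has sunk (m): 0 at the start. Pushed down from above a tight bolt does not move (under 1 mm); the loose one gives way at about 2 N, sinks until it stops at 0.006 and stays down
- tongue_1 (a point): grip point on the tongue of cap 1, 16 mm from its free end: aluminium tongue 12 mm wide (bar's y), 8 mm thick, standing out 48 mm to the front of the cap (44 x 42 x 5 mm plate); 57 mm above the bench when shut, 83 mm from the hinge axis. Only the 12 mm flange lies below. Pinch it across the 12 mm, a finger on either side. Moves with the cap
- cap_1_hinge (a point): point on the hinge axis of cap 1, in the middle of the cap's back edge, 55.5 mm above the bench; the axis runs along the bar's y. Fixed to the bar
- cap_1 (a joint): opening angle of cap 1 (rad): 0 shut (level), grows as the tongue swings up and back, stop at 1.31. A weak spring and its weight pull it shut (about 1 N at the tongue), so it stays open only while held
- bolthead_2 (a point): middle of the top of the hexagon head of bolt 2, at the middle of the bar: steel head 25 mm across and 12 mm high on a washer of 30 mm, its top 74 mm above the bench and level. Moves with the bolt
- bolt_2 (a joint): how far bolt 2 has sunk (m): 0 at the start. Pushed down from above a tight bolt does not move (under 1 mm); the loose one gives way at about 2 N, sinks until it stops at 0.006 and stays down
- tongue_2 (a point): grip point on the tongue of cap 2, 16 mm from its free end: aluminium tongue 12 mm wide (bar's y), 8 mm thick, standing out 48 mm to the front of the cap (44 x 42 x 5 mm plate); 57 mm above the bench when shut, 83 mm from the hinge axis. Only the 12 mm flange lies below. Pinch it across the 12 mm, a finger on either side. Moves with the cap
- cap_2_hinge (a point): point on the hinge axis of cap 2, in the middle of the cap's back edge, 55.5 mm above the bench; the axis runs along the bar's y. Fixed to the bar
- cap_2 (a joint): opening angle of cap 2 (rad): 0 shut (level), grows as the tongue swings up and back, stop at 1.31. A weak spring and its weight pull it shut (about 1 N at the tongue), so it stays open only while held
- bolthead_3 (a point): middle of the top of the hexagon head of bolt 3, at y = -95 mm on the bar (robot's right): steel head 25 mm across and 12 mm high on a washer of 30 mm, its top 74 mm above the bench and level. Moves with the bolt
- bolt_3 (a joint): how far bolt 3 has sunk (m): 0 at the start. Pushed down from above a tight bolt does not move (under 1 mm); the loose one gives way at about 2 N, sinks until it stops at 0.006 and stays down
- tongue_3 (a point): grip point on the tongue of cap 3, 16 mm from its free end: aluminium tongue 12 mm wide (bar's y), 8 mm thick, standing out 48 mm to the front of the cap (44 x 42 x 5 mm plate); 57 mm above the bench when shut, 83 mm from the hinge axis. Only the 12 mm flange lies below. Pinch it across the 12 mm, a finger on either side. Moves with the cap
- cap_3_hinge (a point): point on the hinge axis of cap 3, in the middle of the cap's back edge, 55.5 mm above the bench; the axis runs along the bar's y. Fixed to the bar
- cap_3 (a joint): opening angle of cap 3 (rad): 0 shut (level), grows as the tongue swings up and back, stop at 1.31. A weak spring and its weight pull it shut (about 1 N at the tongue), so it stays open only while held
- moist_tin_2: bystander, loose: round aluminium tin with lid, 64 mm across, 43 mm high; origin under its centre
- load_cap: bystander, loose: stepped round aluminium loading cap, 49 mm across, 24 mm high; origin under its centre
- stopwatch: bystander, loose: yellow stopwatch 63 x 52 x 16 mm; origin under its centre

How it is judged:
On the way, in this order (a step that is already met when the one before it is completed fails the run):
1. the loose bolt has been tapped and has sunk by more than 3.5 mm (value of joint any of bolt_1, bolt_2, bolt_3 above 0.0035 m), for 0.2 s.
2. the cap of that bolt is lifted by more than 0.5 rad (((value of joint bolt_1 above 0.0035 m and value of joint cap_1 above 0.5 rad) or (value of joint bolt_2 above 0.0035 m and value of joint cap_2 above 0.5 rad) or (value of joint bolt_3 above 0.0035 m and value of joint cap_3 above 0.5 rad))), for 0.2 s.
At the end, for the whole second after the job is handed in: Loose bolt sunk over 3.5 mm (the tight ones under 2 mm); its cap at least 0.8 rad (46 degrees) open and still (under 0.15 rad/s), with the fingers on it (over 0.4 N); the other caps under 0.1 rad; tin, loading cap and stopwatch within 30 mm of where they stood (((value of joint bolt_1 above 0.0035 m and value of joint cap_1 above 0.8 rad and not (velocity of joint cap_1 above 0.15 rad/s) and not (velocity of joint cap_1 below -0.15 rad/s) and contact force between the fingers and cap_1 above 0.4 N and value of joint each of cap_2, cap_3 below 0.1 rad and value of joint each of bolt_2, bolt_3 below 0.002 m) or (value of joint bolt_2 above 0.0035 m and value of joint cap_2 above 0.8 rad and not (velocity of joint cap_2 above 0.15 rad/s) and not (velocity of joint cap_2 below -0.15 rad/s) and contact force between the fingers and cap_2 above 0.4 N and value of joint each of cap_1, cap_3 below 0.1 rad and value of joint each of bolt_1, bolt_3 below 0.002 m) or (value of joint bolt_3 above 0.0035 m and value of joint cap_3 above 0.8 rad and not (velocity of joint cap_3 above 0.15 rad/s) and not (velocity of joint cap_3 below -0.15 rad/s) and contact force between the fingers and cap_3 above 0.4 N and value of joint each of cap_1, cap_2 below 0.1 rad and value of joint each of bolt_1, bolt_2 below 0.002 m)) and distance of each of moist_tin_2, load_cap, stopwatch from where it was at the start of the episode below 0.03 m); the arm keeps its last pose, push and grip.
It fails at once if the cap of a bolt that has not been found loose is lifted (over 0.3 rad) ((value of joint cap_1 above 0.3 rad and value of joint bolt_1 below 0.003 m) or (value of joint cap_2 above 0.3 rad and value of joint bolt_2 below 0.003 m) or (value of joint cap_3 above 0.3 rad and value of joint bolt_3 below 0.003 m)).
It fails at once if a bolt is hit hard instead of tapped (over 60 N) (contact force between the fingers and bolt_1 above 60 N or contact force between the fingers and bolt_2 above 60 N or contact force between the fingers and bolt_3 above 60 N).
It fails at once if a bystander is knocked away (over 30 mm) (distance of any of moist_tin_2, load_cap, stopwatch from where it was at the start of the episode above 0.03 m).
It also fails if it takes over 45 s, if anything falls off the work surface, if the arm or the gripper's body presses on something with over 40 N, if the wrist force passes 120 N, or if a joint passes its speed limit or range.

## Working session

There is one attempt and no reset: what is moved stays moved. The work goes in short steps, each a Python script; the robot and the scene stay as the last script left them, time stands still between calls to the robot, and variables do not carry over. Pictures are saved under pics/ and viewed, about 8 in all and at most 12, crops included, and the job is handed in when it is done.

```bash
mkdir -p pics; cat > h.py <<'E'
import numpy as np, cv2
from cell import manip, solver, imaging
def snap(cam, tag):
    d=imaging.get_image(cam); cv2.imwrite(f'pics/{tag}.png', d['img'][:,:,::-1]); np.savez(f'{tag}.npz',**d); return d
def world(d,u,v,z=None):
    K=d['camera_matrix']; M=np.linalg.inv(d['camera_from_world'])
    r=np.linalg.inv(K)@np.array([u,v,1.]); r=np.array([r[0],-r[1],-1.])
    o=M[:3,3]; w=M[:3,:3]@r
    s=(z-o[2])/w[2] if z is not None else d['depth'][int(v),int(u)]
    return o+s*w
E
python3 - <<'E'
from h import *
for c in('top','scene'): 
    d=snap(c,c+'0'); print(c,d['camera_matrix'].round(1).tolist(),np.linalg.inv(d['camera_from_world']).round(3).tolist())
s=manip.sense(); print({k:np.round(v,3).tolist() for k,v in s.items()})
E
```

```text
top [[434.5, 0.0, 319.5], [0.0, 434.5, 244.1], [0.0, 0.0, 1.0]] [[0.048, 0.976, -0.214, 0.395], [-0.999, 0.048, -0.005, -0.031], [0.006, 0.214, 0.977, 0.904], [0.0, 0.0, 0.0, 1.0]]
scene [[470.4, 0.0, 317.3], [0.0, 470.4, 246.0], [0.0, 0.0, 1.0]] [[-0.657, 0.476, -0.584, 0.081], [-0.753, -0.43, 0.497, 0.364], [-0.014, 0.767, 0.642, 0.637], [0.0, 0.0, 0.0, 1.0]]
{'t': 0.1, 'joints': [1.095, 0.333, -0.065, 1.461, 0.022, 1.35, -0.088], 'joint_vel': [-0.001, -0.001, -0.001, -0.0, -0.001, 0.001, 0.0], 'effort': [0.002, -62.454, 0.025, -39.072, -0.061, 0.037, 0.0], 'eef_pos': [0.273, -0.562, 0.23], 'tool_rot': [0.974, 0.225, -0.0, -0.001], 'wrist_force': [1.021, 0.831, -0.8], 'ft_torque': [0.006, 0.006, -0.004], 'opening': 1.002}
```

View pics/top0.png

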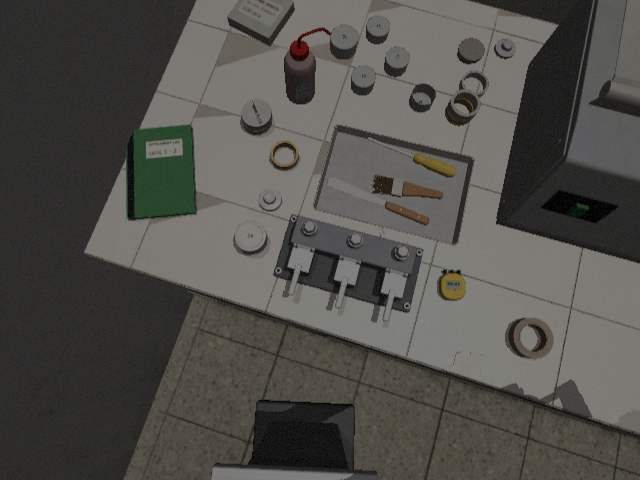

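View pics/scene0.png

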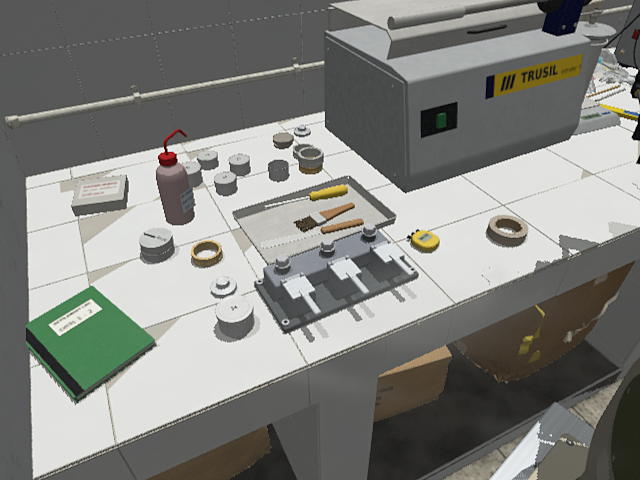

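The top view shows the bar with its bolt heads at about (310,228), (355,240) and (402,253). The tongue ends are near (293,290), (340,303) and (388,317). The tin is at (250,238), the loading cap at (270,199) and the stopwatch at (453,285). Next I'll enlarge the bar.

```bash
python3 - <<'E'
import cv2
i=cv2.imread('pics/top0.png')[205:325,270:430]
cv2.imwrite('pics/crop0.png',cv2.convertScaleAbs(cv2.resize(i,None,fx=5,fy=5,interpolation=cv2.INTER_CUBIC),alpha=1.5))
E
```

```text
(no output)
```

View pics/crop0.png

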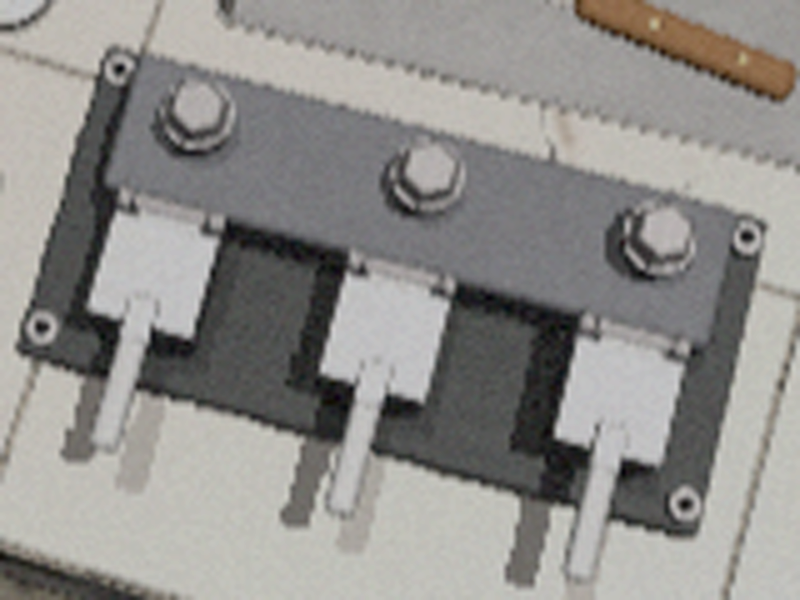

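In the enlarged crop (×5, offset 270,205) the head tops are at (203,105), (433,168) and (667,232), and the tongue ends at (107,447), (342,513) and (578,577). The flange corners are at (108,50), (765,220), (20,350) and (697,533).

```bash
python3 - <<'E'
from h import *
d=dict(np.load('top0.npz'))
w=lambda p,z: world(d,270+(p[0]-2)/5,205+(p[1]-2)/5,z)[:2]
H=np.array([w(p,.074) for p in((203,105),(433,168),(667,232))])
T=np.array([w(p,.061) for p in((107,447),(342,513),(578,577))])
F=np.array([w(p,.012) for p in((108,50),(765,220),(20,350),(697,533))])
print(H.round(4),T.round(4),F.round(4))
# rigid fit using heads, corners (tongue-end x offset unknown -> printed)
bar=np.array([[.066,.095],[.066,0],[.066,-.095],[.098,.145],[.098,-.145],[-.04,.145],[-.04,-.145]])
P=np.vstack([H,F]); bc,pc=bar.mean(0),P.mean(0); U,S,V=np.linalg.svd((bar-bc).T@(P-pc)); R=(U@V).T
o=pc-R@bc; yaw=np.arctan2(R[1,0],R[0,0]); print('origin',o,'yaw',yaw, 'res mm',((P-(bar@R.T+o))*1e3).round(1).tolist())
print('tongue ends in bar',((T-o)@R).round(4), 'depth z heads',[world(d,270+p[0]/5,205+p[1]/5)[2].round(4) for p in((203,105),(433,168),(667,232))])
np.savez('bar.npz',o=o,yaw=yaw)
# gripper frame candidates: z down, tool y along bar y
from scipy.spatial.transform import Rotation as Ro
for a in (0,np.pi):
  q=(Ro.from_euler('z',yaw+a)*Ro.from_euler('x',np.pi)).as_quat()
  for i,y in enumerate((.095,0,-.095)):
    for n,x,z in(('bolt',.066,.1),('tong',-.06,.06)):
      p=o+R@[x,y]; j=solver.solve_ik([*p,z],q); print(a>0,i+1,n,p.round(3),None if j is None else np.round(j,2))
E
```

```text
[[ 0.6138 -0.0071]
 [ 0.5927 -0.0986]
 [ 0.5715 -0.1906]] [[ 0.4786  0.0233]
 [ 0.4576 -0.0687]
 [ 0.4377 -0.1599]] [[ 0.6523  0.0364]
 [ 0.5918 -0.2437]
 [ 0.5217  0.0649]
 [ 0.4601 -0.2156]]
origin [ 0.52818034 -0.0838248 ] yaw -0.21658687659657253 res mm [[0.7, -1.9], [0.0, -0.6], [-0.7, 0.2], [-2.7, -0.3], [-0.9, 2.8], [1.5, -1.5], [2.2, 1.3]]
tongue ends in bar [[-0.0714  0.094 ]
 [-0.0722 -0.0003]
 [-0.072  -0.0937]] depth z heads [np.float64(0.0705), np.float64(0.0711), np.float64(0.0746)]
False 1 bolt [ 0.613 -0.005] [ 0.33  0.46 -0.5   1.62  0.24  1.12 -2.02]
False 1 tong [0.49  0.022] [ 0.46  0.28 -0.66  1.97  0.21  0.96 -2.09]
False 2 bolt [ 0.593 -0.098] [ 0.4   0.41 -0.38  1.66  0.17  1.1  -1.82]
False 2 tong [ 0.47  -0.071] [ 0.51  0.22 -0.49  2.01  0.13  0.94 -1.84]
False 3 bolt [ 0.572 -0.191] [ 0.48  0.41 -0.29  1.66  0.13  1.1  -1.64]
False 3 tong [ 0.449 -0.164] [ 0.58  0.21 -0.35  2.01  0.09  0.93 -1.61]
True 1 bolt [ 0.613 -0.005] [ 0.47  0.5  -0.7   1.61  0.35  1.15  1.05]
True 1 tong [0.49  0.022] [ 0.6   0.32 -0.83  1.96  0.29  0.98  0.99]
True 2 bolt [ 0.593 -0.098] [ 0.59  0.46 -0.64  1.65  0.3   1.13  1.23]
True 2 tong [ 0.47  -0.071] [ 0.69  0.26 -0.7   2.    0.2   0.95  1.25]
True 3 bolt [ 0.572 -0.191] [ 0.71  0.45 -0.59  1.65  0.27  1.12  1.41]
True 3 tong [ 0.449 -0.164] [ 0.81  0.25 -0.61  2.    0.17  0.95  1.47]
```

```bash
cat >> h.py <<'E'
from scipy.spatial.transform import Rotation as Ro
B=np.load('bar.npz'); o,yaw=B['o'],float(B['yaw'])
def pt(x,y,z): c,s=np.cos(yaw),np.sin(yaw); return np.array([o[0]+c*x-s*y,o[1]+s*x+c*y,z])
def rot(tilt=0): return (Ro.from_euler('z',yaw)*Ro.from_euler('y',tilt)*Ro.from_euler('z',np.pi)*Ro.from_euler('x',np.pi)).as_quat()
Y={1:.095,2:0.,3:-.095}
E
python3 - <<'E'
from h import *
manip.grip(0.0)
manip.movep(pt(.066,Y[3],.13),rot())
zs={}
for i in(3,2,1):
    manip.move_l(pt(.066,Y[i],.095),vel=.15)
    hit=manip.move_l(pt(.066,Y[i],.070),vel=.02,max_force=7)
    s=manip.sense(); zs[i]=s['eef_pos'][2]; print(i,hit,np.round(s['eef_pos'],4),np.round(s['wrist_force'],1),s['t'],flush=True)
    manip.move_l(pt(.066,Y[i],.105),vel=.1)
    if max(zs.values())-min(zs.values())>.003: break
d=snap('wrist','w1')
L=min(zs,key=zs.get)
for t in (0,.3,.5,.7):
  for p in (pt(-.056,Y[L],.05),pt(.027-.0415,Y[L],.12)):
    j=solver.solve_ik(p,rot(t)); print(t,None if j is None else np.round(j,2))
E
```

```text
3 True [ 0.5722 -0.1908  0.0765] [-2.4  0.9  6.6] 4.675
2 True [ 0.5926 -0.0981  0.0822] [-1.8  0.5  6.8] 6.6333
0 [ 0.83  0.28 -0.63  2.    0.2   0.93  1.45]
0 [ 0.81  0.26 -0.63  1.84  0.17  1.1   1.47]
0.3 [ 0.71  0.49 -0.57  1.75  0.25  1.29  1.4 ]
0.3 [ 0.69  0.49 -0.58  1.58  0.23  1.45  1.42]
0.5 [ 0.64  0.64 -0.53  1.59  0.26  1.51  1.39]
0.5 [ 0.61  0.64 -0.54  1.42  0.25  1.67  1.4 ]
0.7 [ 0.58  0.79 -0.5   1.43  0.26  1.71  1.38]
0.7 [ 0.55  0.79 -0.5   1.26  0.25  1.88  1.39]
```

Bolt 3 gave way: it stopped at 76.5 mm, while bolt 2 stopped at 82.2 mm as a tight bolt should. Now I'll grip tongue 3.

```bash
python3 - <<'E'
from h import *
y=-.094; g=-.056
manip.move_l(pt(.03,y,.125)); 
manip.grip(.5)
manip.move_l(pt(g,y,.11)); manip.move_l(pt(g,y,.046),vel=.06,max_force=8)
print(np.round(manip.sense()['eef_pos'],4),pt(g,y,.046))
manip.grip(0.0,f_grip=20)
s=manip.sense(); print(s['t'],s['opening'],np.round(s['wrist_force'],1))
snap('top','t2')
d=snap('scene','s2'); cv2.imwrite('pics/s2c.png',cv2.resize(d['img'][190:350,220:440,::-1],None,fx=3.5,fy=3.5))
E
```

```text
[ 0.4536 -0.1637  0.0464] [ 0.45328832 -0.16359438  0.046     ]
11.475 0.13289892626075334 [0.2 1.4 0.4]
```

View pics/s2c.png

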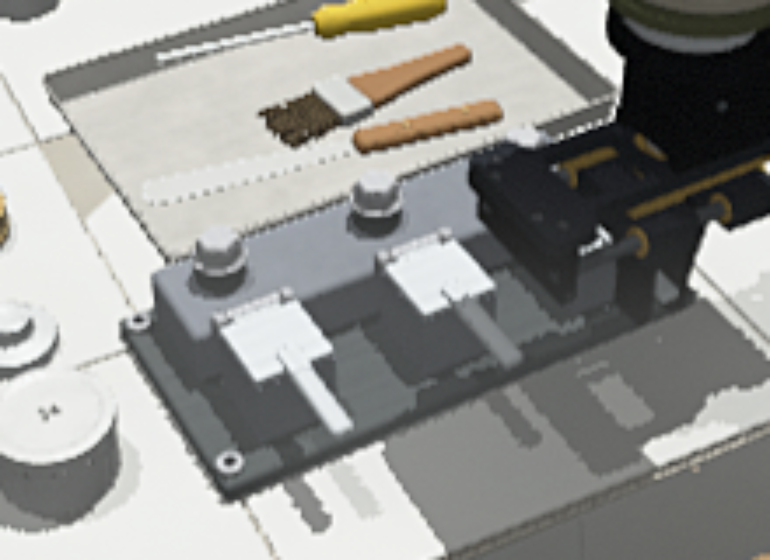

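The fingers are round tongue 3, at about (650,290) in the crop. The opening of 0.133 is about 11.6 mm, which fits the 12 mm tongue. Caps 1 and 2 are shut. Next I'll lift along the arc.

```bash
cat > lift.py <<'E'
from h import *
y=-.094; hx,hz,r=.027,.0555,.083
def tcp(th,k=.5):
    a=th+.018; t=k*th
    g=np.array([hx-r*np.cos(a),hz+r*np.sin(a)])+.011*np.array([-np.sin(t),-np.cos(t)])
    return pt(g[0],y,g[1]),rot(t)
E
python3 - <<'E'
from lift import *
ths=np.radians(np.arange(6,61,6))
assert all(solver.solve_ik(*tcp(t)) is not None for t in ths)
for t in ths:
    p,q=tcp(t); hit=manip.move_l(p,vel=.03,rot=q,max_force=25)
    s=manip.sense(); print(round(np.degrees(t)),hit,round(s['t'],2),round(s['opening'],3),np.round(s['wrist_force'],1),np.round((s['eef_pos']-p)*1e3,1),flush=True)
    if hit: break
d=snap('scene','s3'); cv2.imwrite('pics/s3c.png',cv2.resize(d['img'][150:350,200:460,::-1],None,fx=3,fy=3))
d=snap('top','t3'); cv2.imwrite('pics/t3c.png',cv2.resize(d['img'][180:330,220:480,::-1],None,fx=3,fy=3))
E
```

```text
6 False 12.02 0.137 [ 1.6  2.8 -2.8] [-0.   0.3 -0.3]
12 False 12.46 0.135 [ 1.2  3.3 -1.2] [-0.1  0.2 -0.3]
18 False 12.89 0.135 [-0.5  4.2 -0.1] [-0.2  0.2 -0.4]
24 False 13.32 0.133 [-0.8  4.5 -1.6] [-0.3  0.2 -0.3]
30 False 13.76 0.132 [-1.2  6.1 -1.3] [-0.2  0.2 -0.1]
36 False 14.19 0.129 [-1.6  5.1 -0.9] [-0.3  0.2 -0.1]
42 False 14.62 0.137 [-0.6  5.8 -0.1] [-0.3  0.1 -0.1]
48 False 15.06 0.134 [-2.4  5.3  0.1] [-0.3  0.2 -0.1]
54 False 15.49 0.135 [-2.4  4.5  0.1] [-0.3  0.2 -0. ]
60 False 15.93 0.136 [-3.5  4.6  2. ] [-0.3  0.1  0. ]
```

View pics/s3c.png

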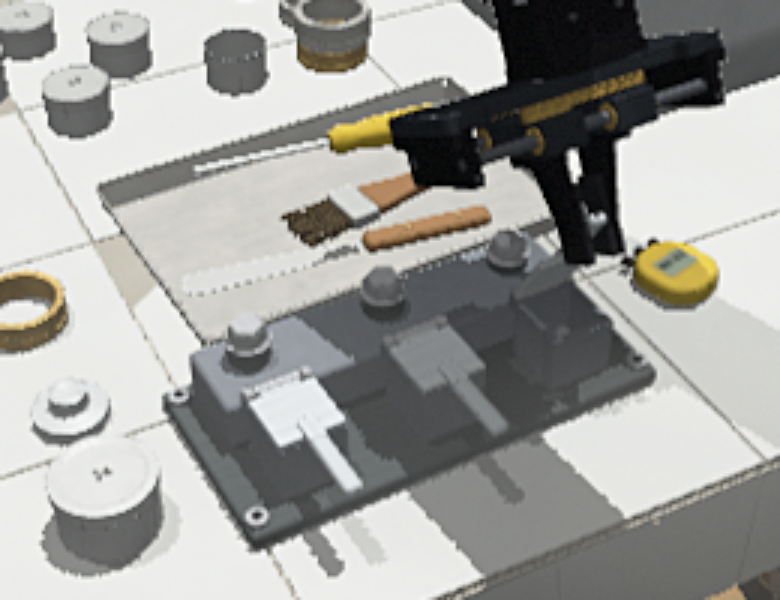

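View pics/t3c.png

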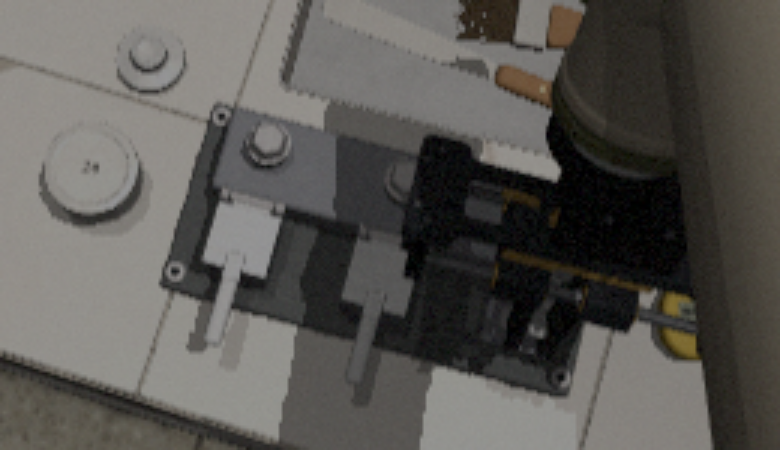

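Cap 3 is standing up, with its tongue between the fingers at about (595,220) in the scene crop. Its box is open below, at (560,320). Caps 1 and 2 are shut, and the tin, loading cap and stopwatch haven't moved. I'll check that the hold is steady, then hand in.

```bash
python3 - <<'E'
from h import *
for _ in range(2):
    manip.sleep(.7); s=manip.sense(); print(s['t'],round(s['opening'],3),np.round(s['eef_pos'],4),np.round(s['wrist_force'],1),np.abs(s['joint_vel']).max())
manip.sign_off()
E
```

```text
16.725 0.136 [ 0.4894 -0.1715  0.1186] [-2.8  5.4 -0.1] 0.0009344556421685873
17.425 0.138 [ 0.4894 -0.1715  0.1186] [-3.3  4.8 -0.3] 0.0014075332596014413
the job is handed in; nothing more can be done
```

Bolt 3 (robot's right) is the loose one. I handed the job in at about 17.4 s, with the gripper still holding cap 3 about 60° open. No verdict is reported.

- **Tapping:** the tool stopped 5.7 mm lower on bolt 3 than on bolt 2 (76.5 mm against 82.2 mm, where a tight bolt should read 82). Each tap was about 7 N. I did not tap bolt 1, because bolt 3 had already given way.
- **Lifting:** I gripped tongue 3 with 20 N and followed the hinge arc to 60°. The force limit never tripped and the tool stayed within 0.4 mm of the planned path. The 60° is the angle I commanded; I did not measure the cap's angle itself.
- **Last checks:** over the final 1.4 s the arm was still and the fingers stayed about 12 mm apart, the width of the tongue. The pictures showed cap 3 standing open between the fingers and caps 1 and 2 shut. The tin, loading cap and stopwatch looked unmoved, though I judged that by eye.
- **Side force:** a steady sideways force of about 5 N stayed on the wrist during the hold, probably from gripping slightly off-centre. No check failed.

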